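# Sweep the chocolate chunks off the board into its catch pan

### The arm

A 6-joint arm with a two-finger parallel gripper is mounted at the origin on a cart in front of the work surface, level with it; the furniture and walls round the work are solid. World frame = base frame: x ahead of the robot, y to its left, z up, the work surface at z = 0. Lengths are in mm, angles in rad, forces in N, time in s.
With the tool pointing down it reaches from about 400 to 925 mm from the base axis. Payload 12.5 kg.
Tool frame: the origin (TCP) lies midway between the tips of the shut fingers; the grasp point (between the pads) lies 19 mm behind it; z points along the fingers, y is the line along which they close (so a half turn about z gives the same grasp; the last joint's range is limited). The gripper opens to 95 mm and grips with 3 to 60 N. Pads are 20 mm wide; open, the fingers measure 119 mm over their backs; the gripper's body (75 mm by 180 mm) begins 59 mm behind the grasp point.
Start: joints at [1.01, 0.491, 1.559, -0, 1.092, -0.106], TCP at [274.538, 561.494, 214.661] pointing down, gripper open.
Joint ranges: [-3.1, 3.1], [-0.84, 2.19], [0.05, 2.79], [-1.13, 4.28], [0.06, 2.93], [-2.69, 2.69]. Speed limits (rad/s): [2.22, 2.22, 2.79, 3.14, 3.14, 3.14].

### API

Orientations are given as [roll, pitch, yaw] about the fixed x, y, z axes, in that order (R = Rz(yaw) Ry(pitch) Rx(roll)).
In Python, from cell import state, read_camera, camera_info, env gives the robot as it stands.
- The arm moves only by the tool move_arm, never from a script. Its argument "commands" is a list of rows, each a list of 3 entries, a list of its own where there are three numbers: the shift along the world's x, y, z in cm, then the turn, a rotation vector about the world's x, y, z in degrees, then the opening, from 0 (shut) to 1 (fully open). A call has 1 to 10 rows; each row shifts and turns the commanded pose from where the row before left it; what a row does not reach is not made up. A row lasts 1/10 s, in which the tool goes at most 50 mm and 8.59 degrees, less where a joint would pass 70% of its speed; a pose out of reach is approached as far as the arm can. A call with a gripper value outside its range is refused whole. The fingers move at their own pace and stop on an object; the grip force is fixed at half the most. Time passes only in rows, so rows that do not move let the fingers close. It gives the time, the measured TCP pose, the force, the opening and the grip force at its end, in the units of the state.
- state(): the state, without advancing time (a new reading comes with each control period).
- read_camera(name): name is "scene" or "top"; returns the picture (400x640x3 uint8, blue, green, red); there is no depth.
- camera_info(name): a dict with "K" (3x3 intrinsics, pixels), "k1" (the pictures are not rectified: a ray, as slopes to the right and down, at radius r is drawn at 1 + k1 r^2 times it, then the intrinsics apply), "cam_to_world" (4x4, takes a point from camera to world coordinates). Camera axes: x right, y down, z forward; pixel columns grow to the right and rows downward; lengths in mm; the calibration is good to about 2 mm. A picture is of the moment at which its call begins. camera_info takes no time and is no camera call.
- env.job_done(): hands the job in; it is judged then, once.
The state is a dict: "t": time; "joints": joint angles; "qvel": joint speeds; "tau": joint torques, N m; "eef_pos": TCP position; "tcp_rot": TCP orientation; "ft_force": force on the tool from outside, world axes, zero at the start; "moment": the same for the moment, N m; "opening": opening from 0.0 (shut) to 1.0 (fully open); "grip_force": force on a finger pad.
Only numpy, scipy, OpenCV 4.12 (cv2) and the standard library are available. Lean on these libraries where they do the work, as an engineer would, in place of code of your own. Each camera call takes 0.05 s, during which the arm holds its last target. There are 200 camera calls.

### The job

Take the scraper block by its wooden grip and sweep the two chocolate chunks off the chopping board, over its edge, into the open pocket of the steel catch pan. Move the chunks only with the scraper, not with the gripper. Then leave the scraper standing upright on the emptied board and let go.

Things in the scene. Friction and masses are not known exactly. Their poses are not given: they have to be found in the camera images.
- board: Fixed pale wooden chopping board on a steel pan. Origin: on the worktop under the board's centre; z up. Board: x -85..85, y -100..100 mm, flat top at z 55 mm, no raised edge. The pan sticks out past the -y edge only (robot's right, board yaw within 0.2 rad of the world): open pocket x -76..76, y -176..-100 mm, floor z 4, outer rim z 37 mm.
- scraper: Scraper block, about 0.2 kg: white slab with grey stripe, 36 (x) x 110 (y) x 22 mm high, with an upright wooden grip on it, 24 (x) x 90 (y) mm, z 22..62 mm; grasp the grip across x. Stands on the worktop near the front edge in a row with a tamper and a cup, order varying. Origin: centre of the underside; z up. Its wide faces (+x, -x) push.
- chunk_1: Loose dark brown chocolate chunk 22 x 26 x 12 mm high, 12 g, lying flat on the board, at most 30 mm from its centre in x and 5 to 35 mm from it in +y. Origin: centre of its underside.
- chunk_2: Second, equal chocolate chunk, lying flat on the board at most 30 mm from its centre in x and 30 to 65 mm from it in -y, toward the pocket. Origin: centre of its underside.
Mind the look-alikes: they are no part of the job. What is shaped like the chunk_1 but yellow is not meant.

How it is judged:
By the outcome, as a careful person would: the job done as asked, in the order asked, and still so for the second after the job is handed in, with the robot touching nothing.
It also fails if it takes over 43 s, if anything falls off the work surface, if the arm or the gripper's body presses on something with over 40 N, if the wrist force passes 120 N, or if a joint passes its speed limit or range.

## Working session

There is one attempt and no reset: what is moved stays moved. The work goes in short steps, Python scripts to look and compute and a tool call to move; the robot and the scene stay as the last step left them, time stands still between calls to the robot, and variables do not carry over. Pictures are saved under pics/ and viewed, at most 10 in all, crops included, and the job is handed in when it is done.

Besides the shell and the picture viewer there is one more tool, called after "Emit:" as name(argument=value, ...) on one line, values as JSON. move_arm: Moves the arm, as the interface text tells. Its arguments: {"type":"object","properties":{"commands":{"type":"array"}},"required":["commands"]}

```bash
mkdir -p pics; cat > h.py <<'E'
import numpy as np, cv2
from cell import state, read_camera, camera_info, env
def snap(n,f):
    im=read_camera(n); cv2.imwrite(f'pics/{f}.png',im); return im
def p2w(n,u,v,z):
    c=camera_info(n);K=np.array(c['K']);T=np.array(c['cam_to_world'])
    d=np.array([(u-K[0,2])/K[0,0],(v-K[1,2])/K[1,1]]);s=d.copy()
    for _ in range(20): s=d/(1+c['k1']*(s@s))
    r=T[:3,:3]@np.array([s[0],s[1],1]);o=T[:3,3]
    return (o+r*(z-o[2])/r[2]).round(1)
E
python3 - <<'E'
from h import *
snap('top','t1');snap('scene','s1');print(state())
for n in('top','scene'):print(camera_info(n))
E
```

```text
{'t': 0.1, 'joints': array([ 1.01039556e+00,  4.91487115e-01,  1.55936821e+00, -1.16093384e-05,
        1.09167638e+00, -1.05602481e-01]), 'qvel': array([ 9.86551807e-04, -3.86058084e-04,  2.54980267e-04,  9.17067196e-04,
        5.58703667e-04,  4.67793446e-06]), 'tau': array([ 2.03049007e-03, -6.13623118e+01, -2.58605397e+01,  6.93399226e-02,
        4.70801059e-02, -6.43607927e-05]), 'eef_pos': array([274.42793487, 561.30724548, 214.1347255 ]), 'tcp_rot': array([-3.14065775e+00, -8.87420760e-05,  2.68679968e+00]), 'ft_force': array([-0.32094288,  0.01716579,  0.57635311]), 'moment': array([ 0.02846917, -0.03545996,  0.0050733 ]), 'grip_force': 0.0, 'opening': 0.9997368749297365}
{'K': array([[388.29997204,   0.        , 322.61064742],
       [  0.        , 388.29997204, 201.70315721],
       [  0.        ,   0.        ,   1.        ]]), 'k1': -0.07993694948704295, 'cam_to_world': array([[ 2.34237360e-02, -9.98771428e-01,  4.36687971e-02,
         4.96861415e+02],
       [-9.99450633e-01, -2.44194060e-02, -2.24081565e-02,
         1.43016628e+02],
       [ 2.34469926e-02, -4.31199242e-02, -9.98794729e-01,
         9.12851039e+02],
       [ 0.00000000e+00,  0.00000000e+00,  0.00000000e+00,
         1.00000000e+00]])}
{'K': array([[488.7859737 ,   0.        , 316.64777843],
       [  0.        , 488.7859737 , 200.6220163 ],
       [  0.        ,   0.        ,   1.        ]]), 'k1': 0.014657765328323979, 'cam_to_world': array([[ 7.03894533e-01, -3.54033059e-01,  6.15786554e-01,
         3.20783483e+01],
       [-7.10046986e-01, -3.74053180e-01,  5.96588214e-01,
        -3.48741792e+02],
       [ 1.91249683e-02, -8.57172568e-01, -5.14674095e-01,
         5.08670501e+02],
       [ 0.00000000e+00,  0.00000000e+00,  0.00000000e+00,
         1.00000000e+00]])}
```

View pics/t1.png

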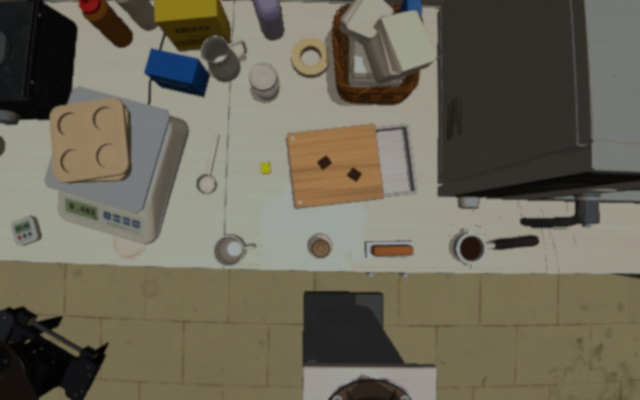

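View pics/s1.png

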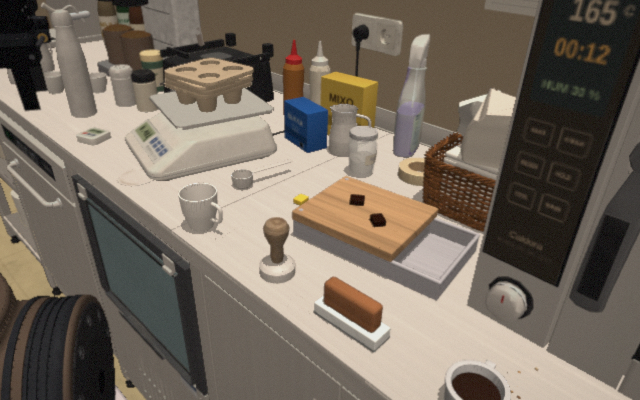

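The top view shows the board (corners about 288,133 to 383,200), with chunks at (324,162) and (354,175). The scraper is at (391,250), between the tamper (320,246) and a coffee cup (470,248). The yellow decoy is at (265,168). Next I'll measure these precisely.

```bash
python3 - <<'E'
from h import *
im=cv2.imread('pics/t1.png'); hsv=cv2.cvtColor(im,cv2.COLOR_BGR2HSV)
c=im[100:290,240:450]; cv2.imwrite('pics/t1c.png',cv2.resize(c,None,fx=3.15,fy=3.15,interpolation=cv2.INTER_CUBIC))
def rect(m,off,z,name):
    cs,_=cv2.findContours(m.astype(np.uint8),cv2.RETR_EXTERNAL,cv2.CHAIN_APPROX_NONE)
    for k in cs:
        if cv2.contourArea(k)<25: continue
        w=np.array([p2w('top',*(q[0]+off),z)[:2] for q in k],np.float32)
        print(name,cv2.minAreaRect(w), 'px',k.reshape(-1,2).mean(0)+off)
def sub(x0,x1,y0,y1): return hsv[y0:y1,x0:x1].astype(int),np.array([x0,y0])
s,o=sub(300,375,140,195); rect(s[...,2]<95,o,67,'chunk')
s,o=sub(280,390,115,215); rect((s[...,1]>75)&(s[...,2]>110),o,55,'board')
s,o=sub(360,420,235,265); rect((s[...,1]>110)&(s[...,2]>60),o,62,'grip')
rect((s[...,1]<22)&(s[...,2]>150),o,22,'slab')
for u,v in[(288,133),(376,124),(383,200),(294,208)]:print(p2w('top',u,v,55))
for u,v in[(408,125),(415,192)]:print('rim',p2w('top',u,v,37))
for u,v in[(366,241),(413,241),(413,258),(366,258)]:print('slab',p2w('top',u,v,22))
for u,v in[(440,195)]:print('mw',p2w('top',u,v,0),p2w('top',u,v,300))
E
```

```text
chunk ((595.8750610351562, 56.65556335449219), (24.11908531188965, 22.08709716796875), 54.58310317993164) px [353.83870968 174.06451613]
chunk ((620.115966796875, 123.13124084472656), (21.58240509033203, 25.92583465576172), 38.33327102661133) px [323.83870968 162.35483871]
board ((616.0774536132812, 98.46707153320312), (168.2107696533203, 199.37562561035156), 7.911048889160156) px [334.59119497 165.75471698]
grip ((431.1005859375, -31.369171142578125), (21.172698974609375, 84.77873229980469), 3.1388771533966064) px [392.         250.14772727]
slab ((433.0995178222656, 17.52391815185547), (57.364723205566406, 34.60486602783203), 1.2453993558883667) px [364.74509804 249.68627451]
[685.9 204.6  55. ]
[712.2   7.8  55. ]
[541.4 -10.5  55. ]
[518.9 186.6  55. ]
rim [717.  -69.4  37. ]
rim [562.5 -87.1  37. ]
slab [447.9  21.2  22. ]
slab [450. -88.  22.]
slab [410.8 -88.7  22. ]
slab [409.   20.4  22. ]
mw [ 559.7 -157.7    0. ] [539.  -58.9 300. ]
```

View pics/t1c.png

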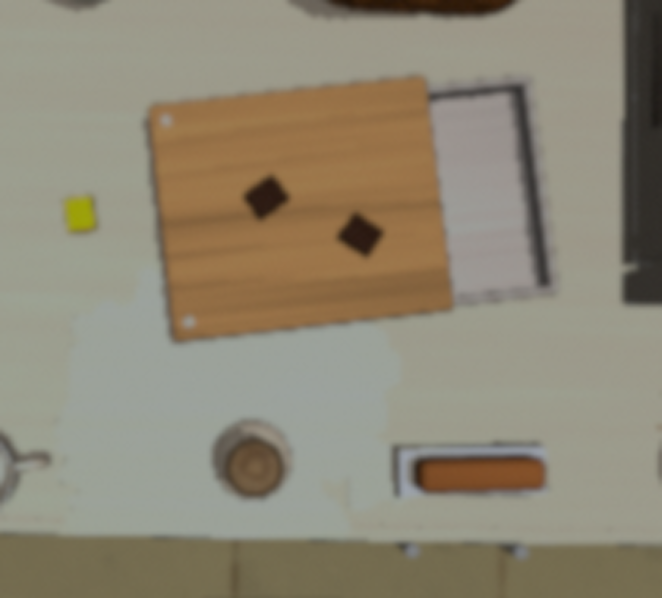

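The sizes check out: board 168x199, slab 110 long, chunks 22x26. Estimated poses:
- **Scraper:** about (430,-33), yaw about 2°.
- **Board:** centre (615,97), yaw about 7.5°.

Moving to above the scraper.

Emit:
move_arm(commands=[[[1.2,-4,0],[0,0,-4.5],1],[[1.2,-4,0],[0,0,-4.5],1],[[1.2,-4,0],[0,0,-4.5],1],[[1.2,-4,0],[0,0,-4.5],1],[[1.2,-4,0],[0,0,-4.5],1],[[1.2,-4,0],[0,0,-4.5],1],[[1.2,-4,0],[0,0,-4.5],1],[[1.2,-4,0],[0,0,-4.5],1],[[1.2,-4,0],[0,0,-4.5],1],[[1.2,-4,0],[0,0,-4.5],1]])

```text
t: 1.1
eef_pos: [394.6, 159.9, 214.6]
tcp_rot: [3.142, 0.0, 1.898]
ft_force: [0.4, 0.7, 0.5]
opening: 0.999
grip_force: 0.0
```

Emit:
move_arm(commands=[[[0.7,-3.9,0],[0,0,-3.4],1],[[0.7,-3.9,0],[0,0,-3.4],1],[[0.7,-3.9,0],[0,0,-3.4],1],[[0.7,-3.9,0],[0,0,-3.4],1],[[0.7,-3.9,0],[0,0,-3.4],1],[[0,0,0],[0,0,0],1],[[0,0,0],[0,0,0],1]])

```text
t: 1.8
eef_pos: [429.3, -34.0, 214.4]
tcp_rot: [-3.141, -0.0, 1.603]
ft_force: [0.5, -0.5, -0.3]
opening: 0.996
grip_force: 0.0
```

Emit:
move_arm(commands=[[[0,0,-3.5],[0,0,0],1],[[0,0,-3.5],[0,0,0],1],[[0,0,-3.5],[0,0,0],1],[[0,0,-3],[0,0,0],1],[[0,0,-2.5],[0,0,0],1],[[0,0,-1.5],[0,0,0],1],[[0,0,-0.8],[0,0,0],1],[[0,0,-0.4],[0,0,0],1],[[0,0,0],[0,0,0],1]])

```text
t: 2.7
eef_pos: [429.5, -33.0, 27.8]
tcp_rot: [-3.142, -0.0, 1.606]
ft_force: [0.8, 0.7, -0.6]
opening: 0.999
grip_force: 0.0
```

Emit:
move_arm(commands=[[[0,0,0],[0,0,0],0.15],[[0,0,0],[0,0,0],0.15],[[0,0,0],[0,0,0],0.15],[[0,0,0],[0,0,0],0.15],[[0,0,0],[0,0,0],0.15],[[0,0,0],[0,0,0],0.15],[[0,0,0],[0,0,0],0.15],[[0,0,0],[0,0,0],0.15]])

```text
t: 3.5
eef_pos: [429.5, -33.5, 27.6]
tcp_rot: [3.142, 0.0, 1.605]
ft_force: [-0.4, -0.9, -0.2]
opening: 0.386
grip_force: 0.0
```

Emit:
move_arm(commands=[[[0,0,0],[0,0,0],0],[[0,0,0],[0,0,0],0],[[0,0,0],[0,0,0],0],[[0,0,0],[0,0,0],0],[[0,0,0],[0,0,0],0],[[0,0,0],[0,0,0],0]])

```text
t: 4.1
eef_pos: [429.5, -33.5, 27.6]
tcp_rot: [3.142, 0.0, 1.605]
ft_force: [-1.1, 0.5, -0.2]
opening: 0.25
grip_force: 30.0
```

Emit:
move_arm(commands=[[[0,0,1],[0,0,0],0],[[0,0,2],[0,0,0],0],[[0,0,3],[0,0,0],0],[[0,0,3],[0,0,0],0],[[0,0,3],[0,0,0],0],[[0,0,2],[0,0,0],0],[[0,0,0],[0,0,0],0]])

```text
t: 4.8
eef_pos: [430.2, -33.6, 170.4]
tcp_rot: [3.137, 0.001, 1.605]
ft_force: [-0.6, -0.8, -2.4]
opening: 0.251
grip_force: 30.0
```

```bash
python3 - <<'E'
from h import *
snap('scene','s2');s=state();print(s['eef_pos'],s['ft_force'],s['opening'],s['grip_force'],s['moment'])
E
```

```text
[429.66528174 -33.50531809 168.85879949] [ 0.36934568  0.49434058 -2.19852842] 0.2521133739829704 29.98644322156906 [-0.06534532  0.02741543 -0.05216152]
```

View pics/s2.png

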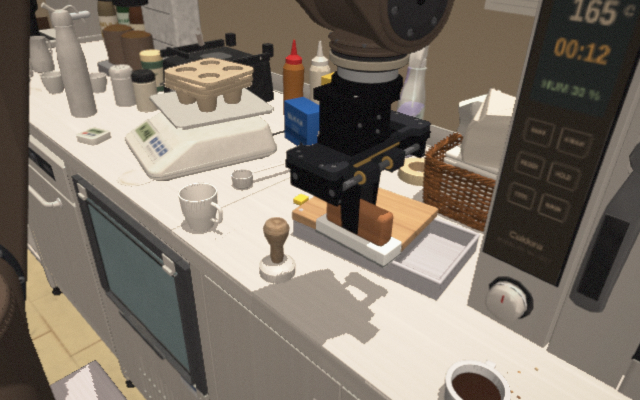

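Scraper is held upright (bottom about z 141). Now to a point above the board behind chunk_1, turning -84.5°.

Emit:
move_arm(commands=[[[1.4,1.7,0],[0,0,-7],0],[[1.4,1.7,0],[0,0,-7],0],[[1.4,1.7,0],[0,0,-7],0],[[1.4,1.7,0],[0,0,-7],0],[[1.4,1.7,0],[0,0,-7],0],[[1.4,1.7,0],[0,0,-7],0],[[1.4,1.7,0],[0,0,-7],0],[[1.4,1.7,0],[0,0,-7],0],[[1.4,1.7,0],[0,0,-7],0],[[1.4,1.7,0],[0,0,-7],0]])

```text
t: 5.85
eef_pos: [569.4, 137.2, 166.0]
tcp_rot: [-3.141, 0.003, 0.378]
ft_force: [0.3, -0.3, -2.3]
opening: 0.25
grip_force: 30.0
```

Emit:
move_arm(commands=[[[1.4,1.7,0],[0,0,-7],0],[[1.4,1.7,0],[0,0,-7],0],[[0,0.1,0],[0,0,-0.5],0],[[0,0,0],[0,0,0],0],[[0,0,0],[0,0,0],0]])

```text
t: 6.35
eef_pos: [596.7, 170.9, 166.9]
tcp_rot: [3.141, 0.002, 0.132]
ft_force: [0.4, 0.1, -2.2]
opening: 0.252
grip_force: 30.0
```

Emit:
move_arm(commands=[[[0,0,-2.5],[0,0,0],0],[[0,0,-2.5],[0,0,0],0],[[0,0,-1.5],[0,0,0],0],[[0,0,-0.8],[0,0,0],0],[[0,0,-0.4],[0,0,0],0],[[0,0,-0.3],[0,0,0],0],[[0,0,0],[0,0,0],0]])

```text
t: 7.05
eef_pos: [597.7, 171.4, 88.0]
tcp_rot: [3.142, -0.001, 0.13]
ft_force: [0.4, 0.2, -2.0]
opening: 0.254
grip_force: 30.0
```

```bash
python3 - <<'E'
from h import *
s=state();print(s['eef_pos'],s['ft_force'])
a=snap('top','t2')[90:230,240:450];b=snap('scene','s3')[130:310,250:500]
cv2.imwrite('pics/c2.png',np.vstack([cv2.resize(a,(420,280)),cv2.resize(b,(420,302))]))
E
```

```text
[597.67959646 171.37197     88.00971522] [ 0.3656828   0.20288571 -1.95663837]
```

View pics/c2.png

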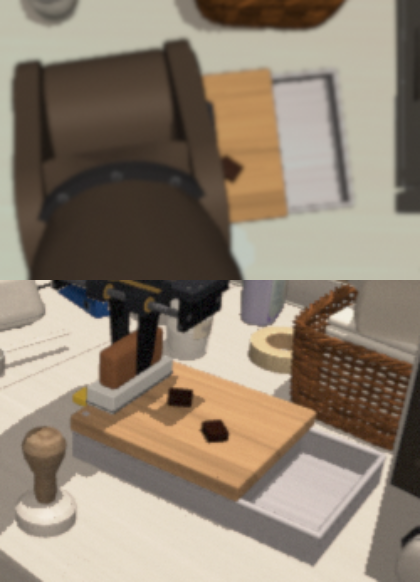

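The scraper hovers squarely behind both chunks, about 5 mm over the board. Lowering 4 mm, then sweeping.

Emit:
move_arm(commands=[[[0,0,-0.2],[0,0,0],0],[[0,0,-0.2],[0,0,0],0],[[0,0,0],[0,0,0],0],[[0.07,-0.5,0],[0,0,0],0],[[0.1,-0.8,0],[0,0,0],0],[[0.1,-0.8,0],[0,0,0],0],[[0.1,-0.8,0],[0,0,0],0],[[0.1,-0.8,0],[0,0,0],0],[[0.1,-0.8,0],[0,0,0],0],[[0.1,-0.8,0],[0,0,0],0]])

```text
t: 8.15
eef_pos: [604.4, 117.7, 83.7]
tcp_rot: [3.142, -0.0, 0.13]
ft_force: [0.6, 0.3, -1.1]
opening: 0.249
grip_force: 30.0
```

Emit:
move_arm(commands=[[[0.1,-0.8,0],[0,0,0],0],[[0.1,-0.8,0],[0,0,0],0],[[0.1,-0.8,0],[0,0,0],0],[[0.1,-0.8,0],[0,0,0],0],[[0.1,-0.8,0],[0,0,0],0],[[0.1,-0.8,0],[0,0,0],0],[[0,0,0],[0,0,0],0]])

```text
t: 8.85
eef_pos: [610.4, 69.5, 83.7]
tcp_rot: [3.141, -0.0, 0.129]
ft_force: [-1.0, -0.5, -1.7]
opening: 0.253
grip_force: 30.0
```

```bash
python3 - <<'E'
from h import *
s=state();print(s['eef_pos'],s['ft_force'],s['tcp_rot'])
b=snap('scene','s4')[130:310,250:500]
cv2.imwrite('pics/c3.png',cv2.resize(b,(625,450)))
E
```

```text
[610.42238011  69.45408052  83.66121424] [-0.96706649 -0.4743321  -1.70656291] [ 3.14138521e+00 -7.00794655e-05  1.28945500e-01]
```

View pics/c3.png

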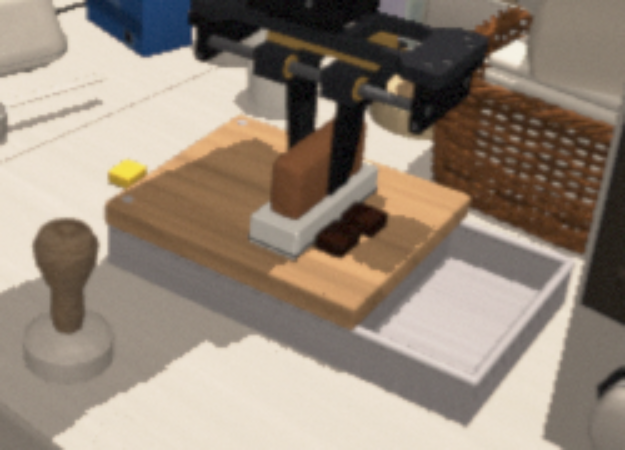

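Both chunks lie against the scraper's front face. Pushing on over the edge.

Emit:
move_arm(commands=[[[0.1,-0.8,0],[0,0,0],0],[[0.1,-0.8,0],[0,0,0],0],[[0.1,-0.8,0],[0,0,0],0],[[0.1,-0.8,0],[0,0,0],0],[[0.1,-0.8,0],[0,0,0],0],[[0.1,-0.8,0],[0,0,0],0],[[0.1,-0.8,0],[0,0,0],0],[[0.1,-0.8,0],[0,0,0],0],[[0.1,-0.8,0],[0,0,0],0],[[0,0,0],[0,0,0],0]])

```text
t: 9.9
eef_pos: [619.4, -2.6, 83.7]
tcp_rot: [3.141, -0.0, 0.129]
ft_force: [-0.5, 0.3, -1.9]
opening: 0.251
grip_force: 30.0
```

```bash
python3 - <<'E'
from h import *
s=state();print(s['eef_pos'],s['ft_force'],s['tcp_rot'])
b=snap('scene','s5')[130:310,250:500]
cv2.imwrite('pics/c4.png',cv2.resize(b,(625,450)))
E
```

```text
[619.41247653  -2.57057013  83.66483221] [-0.53249332  0.32837797 -1.89105368] [ 3.14140444e+00 -1.14275453e-04  1.28931354e-01]
```

View pics/c4.png

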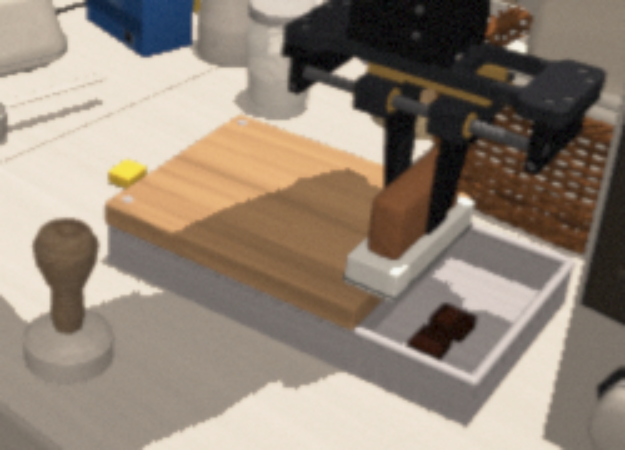

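Both chunks are in the pocket. Next I'll lift, go back to the board's middle, and set the scraper down.

Emit:
move_arm(commands=[[[0,0,1],[0,0,0],0],[[-0.2,1.5,0],[0,0,0],0],[[-0.3,2,0],[0,0,0],0],[[-0.3,2,0],[0,0,0],0],[[-0.3,2,0],[0,0,0],0],[[-0.2,1.5,0],[0,0,0],0],[[0,0.8,0],[0,0,0],0],[[0,0,-0.6],[0,0,0],0],[[0,0,-0.3],[0,0,0],0],[[0,0,0],[0,0,0],0]])

```text
t: 10.95
eef_pos: [606.0, 95.8, 83.9]
tcp_rot: [3.142, 0.001, 0.129]
ft_force: [-1.1, 1.0, -1.3]
opening: 0.252
grip_force: 30.0
```

Emit:
move_arm(commands=[[[0,0,-0.1],[0,0,0],0],[[0,0,-0.1],[0,0,0],0],[[0,0,0],[0,0,0],0]])

```text
t: 11.25
eef_pos: [606.4, 96.1, 82.7]
tcp_rot: [3.141, -0.0, 0.129]
ft_force: [0.7, -0.2, -0.8]
opening: 0.248
grip_force: 30.0
```

Emit:
move_arm(commands=[[[0,0,0],[0,0,0],0.4],[[0,0,0],[0,0,0],0.4],[[0,0,0],[0,0,0],0.7],[[0,0,0],[0,0,0],0.7],[[0,0,0],[0,0,0],0.7],[[0,0,0],[0,0,0],0.7],[[0,0,0],[0,0,0],0.7],[[0,0,0],[0,0,0],0.7]])

```text
t: 12.05
eef_pos: [606.2, 96.5, 82.7]
tcp_rot: [3.142, 0.0, 0.13]
ft_force: [0.2, -0.2, 0.3]
opening: 0.696
grip_force: 0.0
```

Emit:
move_arm(commands=[[[0,0,0.5],[0,0,0],0.7],[[0,0,1],[0,0,0],0.7],[[0,0,2],[0,0,0],0.7],[[0,0,3],[0,0,0],0.7],[[0,0,3],[0,0,0],0.7],[[0,0,3],[0,0,0],0.7],[[0,0,2],[0,0,0],0.7],[[0,0,0],[0,0,0],0.7],[[0,0,0],[0,0,0],0.7]])

```text
t: 12.95
eef_pos: [606.1, 96.5, 228.0]
tcp_rot: [3.141, -0.001, 0.13]
ft_force: [-0.0, 0.3, -0.3]
opening: 0.701
grip_force: 0.0
```

```bash
python3 - <<'E'
from h import *
s=state();print(s['t'],s['eef_pos'],s['ft_force'],s['opening'])
b=snap('scene','s6')[130:310,250:500]
cv2.imwrite('pics/c5.png',cv2.resize(b,(625,450)))
E
```

```text
12.95 [606.0551172   96.48908791 227.97157174] [-0.04797271  0.26378278 -0.3190458 ] 0.7011324893915445
```

View pics/c5.png

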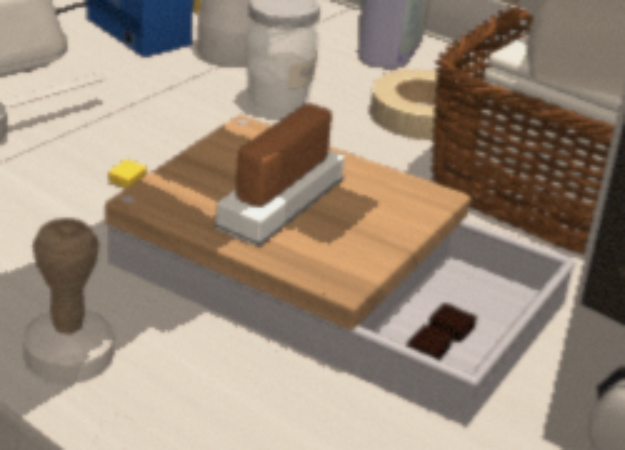

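The scraper stands upright and free on the board, and both chunks lie in the pocket.

```bash
python3 -c "
from cell import env
print(env.job_done())"
```

```text
the job is handed in; nothing more can be done
None
```

Both chocolate chunks are in the pan's pocket, the scraper stands upright and released on the emptied board, and the job was handed in at about 13 s of the 43 s allowed.

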